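# Make up two service kits for juice dispensers

### The job

Make up the two service kits in the drip trays: the tray with the rounded end gets the tap lever, lying flat in its large bay, and the long piston, standing upright in its small bay; the square-cornered tray gets the impeller, lying flat on its disc in the large bay, and the short piston, standing upright in the small bay. Every part rests on the tray floor clear of the ribs and rims; leave the spare collar, the jug and the cup stack where they are.

Things in the scene. Friction and masses are not known exactly. Their poses are not given: they have to be found in the camera images.
- round_tray: Fixed yellow drip tray, 130 (x) by 210 mm (y); origin: centre of its underside, z up. Inner floor 4 mm, walls and rib 14 mm above the counter; all 4 mm thick. Rib along x at y = -31 mm. SMALL bay inside: x -61..61, y -101..-33, centre y -67. LARGE bay inside: x -61..61, y -29..101, centre y 36. Its +y end is ROUNDED: both corners there of 50 mm radius.
- square_tray: Fixed yellow drip tray, 130 (x) by 210 mm (y); origin: centre of its underside, z up. Inner floor 4 mm, walls and rib 14 mm above the counter; all 4 mm thick. Rib along x at y = -31 mm. SMALL bay inside: x -61..61, y -101..-33, centre y -67. LARGE bay inside: x -61..61, y -29..101, centre y 36. All four corners are square.
- long_piston: Loose white plastic valve piston standing upright on its foot: foot disc 40 mm diameter, 8 mm thick with a thin black seal, above it a plain round stem 28 mm diameter, total height 64 mm. Origin: centre of the underside; z up along the stem. About 90 g. It is the longer of the two pistons (the other is 36 mm high).
- short_piston: Loose white plastic valve piston standing upright on its foot: foot disc 40 mm diameter, 8 mm thick with a thin black seal, above it a plain round stem 28 mm diameter, total height 36 mm. Origin: centre of the underside; z up along the stem. About 90 g. It is the shorter of the two pistons (the other is 64 mm high).
- tap_lever: Loose white plastic tap lever lying flat, 99 mm long (x -47 to 52). Straight stem 20 mm wide (y), 30 mm high, can be gripped across y for x -30 to 28; cross head 46 mm wide at -x, three-pronged paddle 50 mm wide at +x, both 26 mm high. Origin: underside of the stem, near the centre of mass; z up. About 80 g. Either way round in the bay is right.
- impeller: Loose white plastic impeller lying on its disc: disc 70 mm diameter, 7 mm thick, six low vanes on it up to 17 mm above the underside and from 16 to 34 mm from the axis, and a plain round hub 32 mm diameter that rises to 44 mm. Origin: centre of the underside; z up along the hub. About 100 g.
- collar: Loose spare white plastic ring, 60 mm outer and 36 mm inner diameter, 20 mm high, among the parts. Belongs to no kit: leave it. Origin: centre of the underside.
- jug: Loose steel measuring jug with a handle at its +y side, 90 mm diameter, 110 mm high. Bystander. Origin: centre of the underside.
- cup_stack: Loose stack of paper cups upside down, 80 mm diameter, 100 mm high. Bystander. Origin: centre of the underside.

How it is judged:
By the outcome, as a careful person would: the job done as asked, in the order asked, and still so for the second after the job is handed in, with the robot touching nothing.
It also fails if it takes over 112 s, if anything falls off the work surface, if the arm or the gripper's body presses on something with over 40 N, if the wrist force passes 120 N, or if a joint passes its speed limit or range.

### The arm

A 6-joint arm with a two-finger parallel gripper is mounted at the origin on the work surface. World frame = base frame: x ahead of the robot, y to its left, z up, the work surface at z = 0. Lengths are in m, angles in rad, forces in N, time in s.
With the tool pointing down it reaches from about 0.3 to 0.875 m from the base axis. Payload 6.4 kg.
Tool frame: the origin (TCP) lies on the centre line of the jaws, within the pads' length; the fingertips stand 14 mm ahead of it and the grasp point (between the pads) lies 5 mm behind it; x points along the fingers, y is the direction in which the jaws open and shut, and the axes are right-handed (so a half turn about x gives the same grasp; the last joint's range is limited). The gripper opens to 88 mm and grips with 3 to 60 N. Pads are 18 mm wide; open, the fingers measure 123 mm over their backs; the gripper's body (75 mm by 187 mm) begins 45 mm behind the grasp point.
Start: joints at [1.013, 0.181, 1.607, -0, 1.354, -0.206], TCP at [0.198, 0.54, 0.253] pointing down, gripper open.
Joint ranges: [-2.99, 2.99], [-0.89, 2.07], [0.3, 2.58], [-1.14, 4.28], [0, 2.63], [-3.12, 3.12]. Speed limits (rad/s): [2.57, 2.57, 3.01, 3.14, 3.14, 3.14].

### API

Orientations are given as a unit quaternion [x, y, z, w].
In Python, from station import get_state, optics, ticket gives the robot as it stands.
- The arm moves only by the tool play_rows, never from a script. Its argument "steps" is text: rows parted by semicolons, each of 7 numbers parted by spaces: the closure in counts, from 0 (fully open) to 255 (shut), then the shift along the tool's x, y, z in mm, then the turn, a rotation vector about the tool's x, y, z in rad. A call has 1 to 8 rows; each row shifts and turns the commanded pose from where the row before left it, along the tool's axes as they then stand; what a row does not reach is not made up. A row lasts 1/8 s, in which the tool goes at most 62.5 mm and 10.7 degrees, less where a joint would pass 70% of its speed; a pose out of reach is approached as far as the arm can. A call with a gripper value outside its range is refused whole. The fingers move at their own pace and stop on an object; "force" is the grip in N (left out, the last holds). Time passes only in rows, so rows that do not move let the fingers close. It gives the time, the measured TCP pose, the force and the opening at its end, in the units of the state.
- get_state(): the state, without advancing time (a new reading comes with each control period).
- optics.grab_frame(name): name is "scene" or "top"; returns (picture, depth): 480x640x3 uint8, red, green, blue; 480x640 float32, m along the optical axis (not along the pixel's ray), 0 where there is no reading.
- optics.camera_params(name): a dict with "fx", "fy", "cx", "cy" (pixels), "xyz" and "attitude" of the camera in the world. Camera axes: x right, y down, z forward; pixel columns grow to the right and rows downward; lengths in m; the calibration is good to about 2 mm. A picture is of the moment at which its call begins. camera_params takes no time and is no camera call.
- ticket.finish_job(): hands the job in, once; it reports no verdict.
The state is a dict: "time": time; "joint_positions": joint angles; "joint_vel": joint speeds; "joint_torque": joint torques, N m; "position": TCP position; "tool_rot": TCP orientation; "contact_force": force on the tool from outside, world axes, zero at the start; "moment": the same for the moment, N m; "gripper_width": finger opening in m.
Only numpy, scipy, OpenCV 4.12 (cv2) and the standard library are available. Lean on these libraries where they do the work, as an engineer would, in place of code of your own. Each camera call takes 0.05 s, during which the arm holds its last target.

## Working session

There is one attempt and no reset: what is moved stays moved. The work goes in short steps, Python scripts to look and compute and a tool call to move; the robot and the scene stay as the last step left them, time stands still between calls to the robot, and variables do not carry over. Pictures are saved under pics/ and viewed, and the job is handed in when it is done.

Besides the shell and the picture viewer there is one more tool, called by a JSON object that holds its "method" and its "body". play_rows: Moves the arm, as the interface text tells. Its arguments: {"type":"object","properties":{"steps":{"type":"string"},"force":{"type":"number"}},"required":["steps"]}

```bash
ls; mkdir -p pics
python3 - <<'E'
from station import get_state, optics, ticket
import cv2, numpy as np
print(get_state())
for n in ("scene","top"):
    p=optics.camera_params(n); print(n,p)
    im,d=optics.grab_frame(n); cv2.imwrite(f"pics/{n}0.png",im[:,:,::-1]); np.savez(f"{n}0.npz",im=im,d=d)
E
```

```text
pics
{'time': 0.0, 'joint_positions': array([ 1.01270541e+00,  1.81534660e-01,  1.60800626e+00, -7.38075866e-06,
        1.35379350e+00, -2.06308622e-01]), 'joint_vel': array([ 0.00109368, -0.00128192, -0.00040097, -0.00115619,  0.00098397,
        0.00067009]), 'joint_torque': array([ 1.01467009e-03, -4.33871090e+01, -3.41849685e+01,  7.03086751e-02,
        3.85375251e-02, -1.17737568e-04]), 'position': array([0.19784129, 0.53934596, 0.25181455]), 'tool_rot': array([ 0.12316058,  0.69642397, -0.12430523,  0.69596935]), 'contact_force': array([0.31950308, 0.64669673, 0.61232898]), 'moment': array([0.01169487, 0.00366291, 0.00060657]), 'gripper_width': 0.0880086357941268}
scene {'fx': 443.84817109249093, 'fy': 443.84817109249093, 'cx': 314.9238455522887, 'cy': 247.96016640437605, 'xyz': array([1.15561823, 0.37007559, 0.6398727 ]), 'attitude': array([ 0.42945977,  0.79014821, -0.37784495, -0.22014383])}
top {'fx': 519.770359660792, 'fy': 519.770359660792, 'cx': 322.52832721067955, 'cy': 229.46195775863137, 'xyz': array([0.42760271, 0.00936139, 1.20115851]), 'attitude': array([-0.69756584,  0.71526755, -0.03049907,  0.02939464])}
```

View pics/scene0.png

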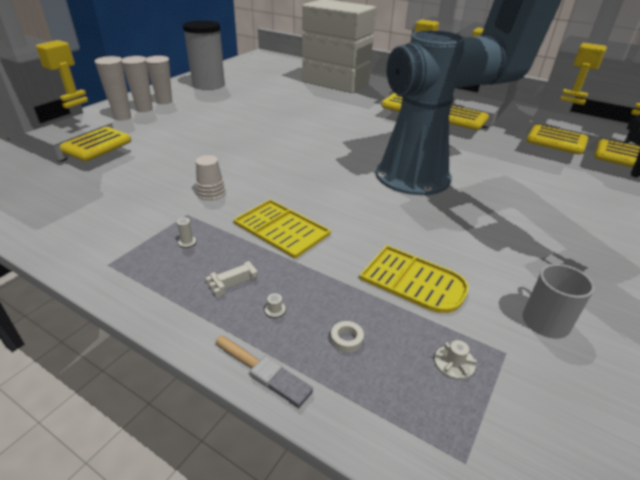

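View pics/top0.png

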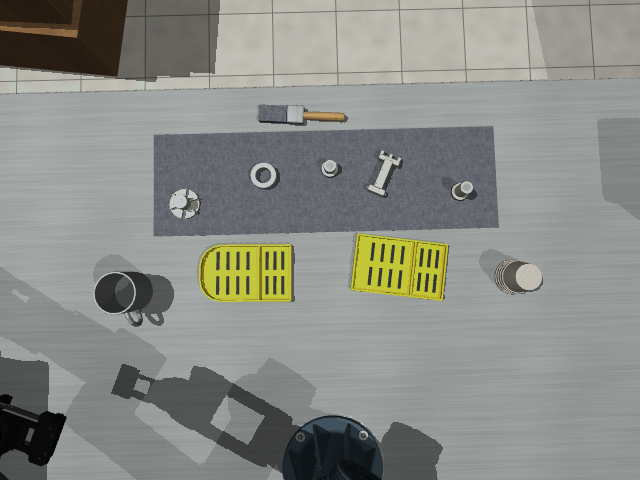

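The top view shows the impeller at (184,204), collar (263,175), short piston (330,168), lever (384,173) and long piston (462,190). The round tray is at (247,273) with its small bay on the right. The square tray is at (400,267), slightly turned, also with its small bay on the right.

```bash
cat > h.py <<'E'
import numpy as np, cv2
from scipy.spatial.transform import Rotation as R
from station import get_state, optics, ticket
def cam(n):
    p=optics.camera_params(n); return p,R.from_quat(p["attitude"]).as_matrix()
def ray(n,uv,z):
    p,M=cam(n); uv=np.atleast_2d(uv).astype(float)
    d=np.c_[(uv[:,0]-p["cx"])/p["fx"],(uv[:,1]-p["cy"])/p["fy"],np.ones(len(uv))]@M.T
    z=np.broadcast_to(z,len(uv))
    return p["xyz"]+d*((z-p["xyz"][2])/d[:,2])[:,None]
def cloud(n,d):
    p,M=cam(n); v,u=np.mgrid[:480,:640]
    return np.stack([(u-p["cx"])/p["fx"]*d,(v-p["cy"])/p["fy"]*d,d],-1)@M.T+p["xyz"]
def proj(n,P):
    p,M=cam(n); c=(np.atleast_2d(P)-p["xyz"])@M
    return np.c_[c[:,0]/c[:,2]*p["fx"]+p["cx"],c[:,1]/c[:,2]*p["fy"]+p["cy"]]
E
python3 - <<'E'
from h import *
S={n:np.load(n+"0.npz") for n in("top","scene")}
for n,box in (("top",(120,100,520,235)),("scene",(110,200,510,400))):
    im,d=S[n]["im"],S[n]["d"]; C=cloud(n,d)
    hsv=cv2.cvtColor(im,cv2.COLOR_RGB2HSV)
    m=((hsv[...,2]>150)&(hsv[...,1]<60)).astype(np.uint8)
    mm=np.zeros_like(m); x0,y0,x1,y1=box; mm[y0:y1,x0:x1]=m[y0:y1,x0:x1]
    k,l,st,ce=cv2.connectedComponentsWithStats(mm)
    for i in range(1,k):
        if 40<st[i,4]<1500:
            P=C[l==i]; print(n,st[i],ce[i].round(1),"mean",np.median(P,0).round(4),"z",np.percentile(P[:,2],[2,50,98]).round(4))
    y=((hsv[...,0]>22)&(hsv[...,0]<36)&(hsv[...,1]>130)&(hsv[...,2]>80)).astype(np.uint8)
    y=cv2.morphologyEx(y,cv2.MORPH_CLOSE,np.ones((5,5)))
    if n=="top":
      for c in cv2.findContours(y,cv2.RETR_EXTERNAL,cv2.CHAIN_APPROX_NONE)[0]:
        if cv2.contourArea(c)>2000:
            w=ray(n,c[:,0,:],0.014)[:,:2]
            r=cv2.minAreaRect((w*1000).astype(np.float32)); print("tray",np.round(r[0],1),np.round(r[1],1),r[2]); print(cv2.boxPoints(r).round(1).tolist())
t=cloud("top",S["top"]["d"]); print("table z",np.median(t[300:310,180:190,2]),np.median(t[215:225,300:320,2]),t[215:225,300:320,2].std())
E
```

```text
top [287 106  16  16 238] [294.7 113.4] mean [0.8005 0.0637 0.0199] z [0.0147 0.0199 0.0246]
top [368 151  33  44 413] [383.2 172.7] mean [ 0.6552 -0.1345  0.0283] z [0.0191 0.0283 0.0338]
top [322 160  14  16 152] [328.4 166.9] mean [ 0.6705 -0.011   0.035 ] z [0.0047 0.035  0.0409]
top [251 163  25  25 287] [262.8 174.7] mean [0.6578 0.1401 0.0201] z [0.0159 0.0201 0.0246]
top [452 181  21  19 171] [463.  188.7] mean [ 0.6101 -0.3111  0.0629] z [0.0041 0.0629 0.0683]
top [169 189  18  29 324] [177.8 202. ] mean [0.5977 0.3341 0.0164] z [0.0024 0.0164 0.0488]
top [187 190  10  10  56] [191.8 194.7] mean [0.617  0.3078 0.0068] z [0.003  0.0068 0.018 ]
top [184 210  11   8  51] [189.  213.5] mean [0.5742 0.3144 0.0068] z [0.0037 0.0068 0.0184]
top [249 232 106   3 207] [313.3 233.3] mean [5.215e-01 1.460e-02 2.000e-04] z [-0.0043  0.0002  0.0056]
tray [434.3 185.3] [209.7 129.3] 88.85728454589844
[[367.6000061035156, 81.69999694824219], [496.8999938964844, 79.0999984741211], [501.1000061035156, 288.79998779296875], [371.79998779296875, 291.3999938964844]]
tray [ 439.1 -166. ] [210.7 1
[... 524 characters left out ...]
.6627 -0.1329  0.0268] z [0.0161 0.0268 0.0314]
scene [267 293  15  11 131] [274.3 298.1] mean [ 0.6734 -0.0118  0.0358] z [-0.0004  0.0358  0.0384]
scene [265 304  20  12  83] [275.6 311.2] mean [ 0.6829 -0.0015  0.0077] z [0.0033 0.0077 0.0098]
scene [331 321  33  26 461] [347.2 333.2] mean [0.6593 0.1436 0.0195] z [0.0006 0.0195 0.0219]
scene [446 340  30  22 293] [461.  348.9] mean [0.5957 0.3304 0.0431] z [0.0008 0.0431 0.0454]
scene [435 358  29  20 231] [448.6 368.2] mean [0.6225 0.3253 0.007 ] z [0.0045 0.007  0.0174]
scene [462 364  14  12 109] [468.7 368.6] mean [0.6024 0.3544 0.0065] z [0.0014 0.0065 0.0183]
table z -0.00033500157043542256 0.0009015688385020093 0.08467536689979645
```

Run:
```python
import cv2
a=cv2.imread("pics/top0.png")[120:310,150:500]
cv2.imwrite("pics/crop0.png",cv2.resize(a,None,fx=2.2,fy=2.2,interpolation=cv2.INTER_CUBIC))
```

```text
(no output)
```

View pics/crop0.png

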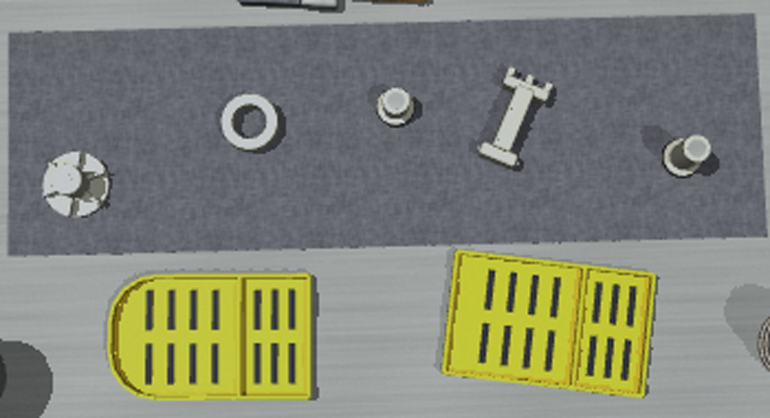

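```bash
cat > meas.py <<'E'
from h import *
def near(C,im,c,r,zlo,zhi):
    hsv=cv2.cvtColor(im,cv2.COLOR_RGB2HSV)
    return (np.hypot(C[...,0]-c[0],C[...,1]-c[1])<r)&(C[...,2]>zlo)&(C[...,2]<zhi)&(hsv[...,2]>110)&(hsv[...,1]<70)
def cap(n,im,d,c,r,h,tol=.006):
    C=cloud(n,d); m=near(C,im,c,r,h-tol,h+tol)
    v,u=np.nonzero(m); P=ray(n,np.c_[u,v],h)[:,:2]
    q=cv2.minEnclosingCircle((P*1000).astype(np.float32))
    return P.mean(0)*1000,np.array(q[0]),q[1],len(P)
E
python3 - <<'E'
from meas import *
for n in("top","scene"):
    S=np.load(n+"0.npz"); im,d=S["im"],S["d"]
    for nm,c,r,h in (("short",(.672,-.011),.025,.036),("long",(.61,-.311),.03,.064),("imp",(.596,.331),.03,.044),("impdisc",(.596,.331),.05,.007),("collar",(.658,.14),.045,.02)):
        a=cap(n,im,d,c,r,h); print(n,nm,a[0].round(1),np.round(a[1],1),round(a[2],1),a[3])
    C=cloud(n,d); m=near(C,im,(.657,-.134),.075,.012,.04); v,u=np.nonzero(m)
    P=ray(n,np.c_[u,v],.028)[:,:2]*1000
    c=P.mean(0); w,V=np.linalg.eigh(np.cov((P-c).T)); ax=V[:,1]; ax*=np.sign(ax[0]); s=(P-c)@ax; t=(P-c)@np.array([-ax[1],ax[0]])
    print("lever",c.round(1),ax,np.degrees(np.arctan2(ax[1],ax[0])),s.min(),s.max())
    for a in range(-55,60,10):
        k=(s>a)&(s<a+10)
        if k.any(): print(a,t[k].min().round(1),t[k].max().round(1))
E
```

```text
top short [672.2 -13. ] [672.5 -12.9] 13.7 113
top long [ 610.2 -313.9] [ 610.3 -313.5] 13.8 119
top imp [597.7 325.2] [597.8 325.3] 15.5 146
top impdisc [595.2 328.8] [595.2 330.5] 49.7 573
top collar [657.5 140.4] [657.7 140.5] 29.5 315
lever [ 654.  -135.5] [ 0.90587015 -0.42355551] -25.05926608342986 -48.452923797177014 48.15555800505317
-55 -19.0 20.7
-45 -23.2 21.6
-35 -9.7 8.8
-25 -10.0 9.2
-15 -9.7 8.9
-5 -9.3 9.2
5 -9.6 9.6
15 -9.3 9.3
25 -23.3 24.7
35 -23.9 24.5
45 -22.1 23.0
scene short [675.2 -10.7] [675.3 -11.1] 15.7 136
scene long [ 612.7 -309.2] [ 614.1 -309.9] 17.9 91
scene imp [602.  327.3] [602.1 328. ] 17.6 239
scene impdisc [609.3 333.6] [600.8 331.1] 49.7 934
scene collar [661.8 143.1] [660.8 143.2] 31.7 488
lever [ 663.8 -128.8] [ 0.92277991 -0.38532744] -22.66406936142584 -52.697087042524 49.03509052169664
-55 -24.1 24.4
-45 -23.5 29.8
-35 -18.7 18.1
-25 -19.3 19.0
-15 -19.3 17.7
-5 -19.9 18.2
5 -19.2 18.0
15 -28.9 15.6
25 -31.2 30.3
35 -25.4 30.7
45 -24.8 27.9
```

```bash
cat > go.py <<'E'
import sys
from h import *
def rel(x,y,z,yaw,ext=True):
    """world target mm / yaw deg of tool y axis; prints shift in current tool frame & turn about tool axes"""
    s=get_state(); M=R.from_quat(s["tool_rot"]).as_matrix()
    cy=np.degrees(np.arctan2(M[1,1],M[0,1]))
    dy=(yaw-cy+90)%180-90
    y2=np.radians(cy+dy); Y=np.array([np.cos(y2),np.sin(y2),0]); X=np.array([0,0,-1.]); T=np.c_[X,Y,np.cross(X,Y)]
    rv=R.from_matrix(M.T@T).as_rotvec()
    sh=M.T@(np.array([x,y,z])-s["position"]*1000)
    print("t",round(s["time"],2),"pos",(s["position"]*1000).round(1),"yaw",cy.round(1),"q1",s["joint_positions"][0].round(2),"q6",s["joint_positions"][5].round(2),"w",(s["gripper_width"]*1000).round(1),"F",s["contact_force"].round(1))
    print("shift",sh.round(1),"turn",rv.round(3),"deg",dy.round(1))
if __name__=="__main__": rel(*map(float,sys.argv[1:5]))
E
python3 go.py 653 -134 150 65
```

```text
Traceback (most recent call last):
  File "go.py", line 13, in <module>
    if __name__=="__main__": rel(*map(float,sys.argv[1:5]))
                             ~~~^^^^^^^^^^^^^^^^^^^^^^^^^^^
  File "go.py", line 11, in rel
    print("t",round(s["time"],2),"pos",(s["position"]*1000).round(1),"yaw",cy.round(1),"q1",s["joint_positions"][0].round(2),"q6",s["joint_positions"][5].round(2),"w",(s["gripper_width"]*1000).round(1),"F",s["contact_force"].round(1))
                                                                                                                                                                       ^^^^^^^^^^^^^^^^^^^^^^^^^^^^^^^
AttributeError: 'float' object has no attribute 'round'
```

```bash
sed -i 's/(s\["gripper_width"\]\*1000).round(1)/round(s["gripper_width"]*1000,1)/' go.py; python3 go.py 653 -134 150 65; python3 go.py 653 -134 150 -115
```

```text
t 0.1 pos [197.8 539.4 251.9] yaw 69.8 q1 1.01 q6 -0.21 w 87.8 F [ 0.1 -0.3 -0.6]
shift [ 102.4 -475.2  659.3] turn [ 0.085 -0.     0.002] deg -4.8
t 0.1 pos [197.8 539.4 251.9] yaw 69.8 q1 1.01 q6 -0.21 w 87.8 F [ 0.1 -0.3 -0.6]
shift [ 102.4 -475.2  659.3] turn [ 0.085 -0.     0.002] deg -4.8
```

{"method": "play_rows", "body": {"steps": "0 0 -30 41 0 0 0;0 0 -30 41 0 0 0;0 0 -30 41 0 0 0;0 0 -30 41 0 0 0;0 0 -30 41 0 0 0;0 0 -30 41 0 0 0;0 0 -30 41 0 0 0;0 0 -30 41 0 0 0", "force": 20}}

```text
time: 1.1
position: [0.4238, 0.2, 0.2525]
tool_rot: [0.124, 0.696, -0.124, 0.696]
contact_force: [0.7, 0.4, 0.4]
gripper_width: 0.0881
```

```bash
python3 go.py 653 -134 150 65
```

```text
t 1.1 pos [423.8 200.  252.5] yaw 69.8 q1 0.19 q6 -1.03 w 88.1 F [0.7 0.4 0.4]
shift [ 102.5 -234.5  330.2] turn [ 0.085 -0.     0.   ] deg -4.8
```

{"method": "play_rows", "body": {"steps": "0 10 -30 42 0 0 0;0 10 -30 42 0 0 0;0 10 -30 42 0 0 0;0 10 -30 42 0 0 0;0 20 -30 42 0 0 0;0 20 -30 42 0 0 0;0 12 -30 42 0.085 0 0;0 10 -24 36 0 0 0"}}

```text
time: 2.1
position: [0.6498, -0.1356, 0.1493]
tool_rot: [0.154, 0.691, -0.154, 0.69]
contact_force: [0.2, 0.1, -0.5]
gripper_width: 0.0881
```

```bash
python3 go.py 653 -134 18 65;python3 - <<'E'
from h import *
im,d=optics.grab_frame("scene"); cv2.imwrite("pics/s1.png",im[:,:,::-1])
E
```

```text
t 2.1 pos [ 649.8 -135.6  149.3] yaw 64.9 q1 -0.38 q6 -1.52 w 88.1 F [ 0.2  0.1 -0.5]
shift [131.3   2.8   2.4] turn [-0.002 -0.001  0.   ] deg 0.1
```

View pics/s1.png

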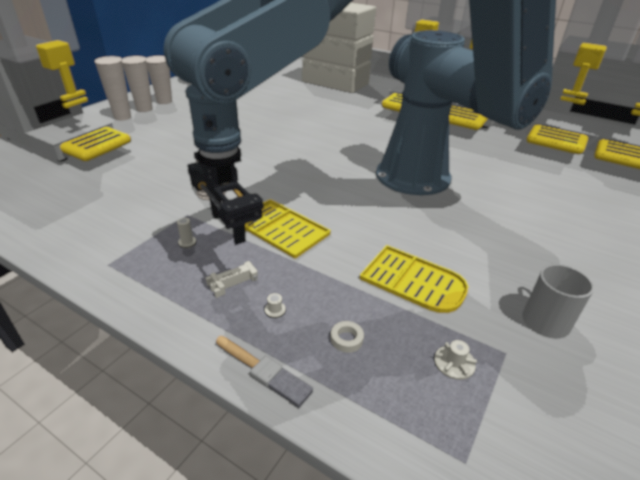

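The gripper hovers above the lever (lever at pixel (232,278)). Next I descend.

{"method": "play_rows", "body": {"steps": "0 40 2.8 2.4 0 0 0;0 40 0 0 0 0 0;0 30 0 0 0 0 0;0 15 0 0 0 0 0;0 6 0 0 0 0 0;0 0 0 0 0 0 0"}}

```text
time: 2.9
position: [0.6533, -0.1325, 0.0204]
tool_rot: [0.153, 0.69, -0.153, 0.691]
contact_force: [0.4, -0.2, 1.0]
gripper_width: 0.0882
```

```bash
python3 go.py 653 -134 18 65;python3 - <<'E'
from h import *
im,d=optics.grab_frame("scene"); cv2.imwrite("pics/s2.png",cv2.resize(im[180:340,130:340,::-1],None,fx=3,fy=3))
E
```

```text
t 2.9 pos [ 653.3 -132.5   20.4] yaw 65.0 q1 -0.38 q6 -1.51 w 88.2 F [ 0.4 -0.2  1. ]
shift [ 2.4 -1.4  0.4] turn [-0.     0.001 -0.   ] deg 0.0
```

View pics/s2.png

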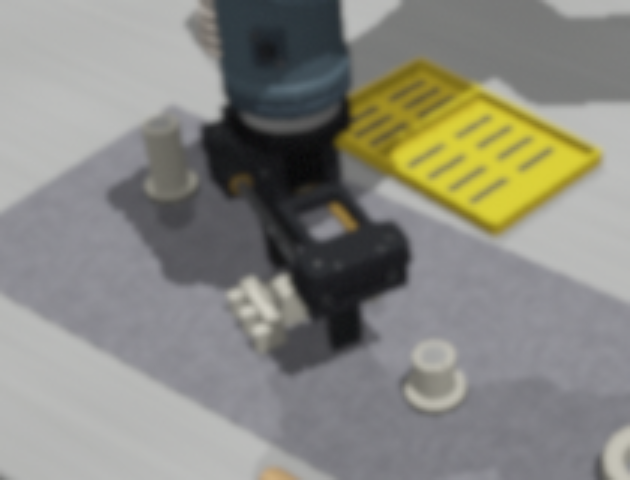

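The lever sits between the fingers, so I close on it.

{"method": "play_rows", "body": {"steps": "255 2 -1 0 0 0 0;255 0 0 0 0 0 0;255 0 0 0 0 0 0;255 0 0 0 0 0 0;255 0 0 0 0 0 0;255 0 0 0 0 0 0;255 0 0 0 0 0 0;255 0 0 0 0 0 0", "force": 25}}

```text
time: 3.95
position: [0.6523, -0.1333, 0.0177]
tool_rot: [0.153, 0.69, -0.153, 0.69]
contact_force: [-0.4, -0.0, -0.5]
gripper_width: 0.0198
```

{"method": "play_rows", "body": {"steps": "255 10 0 0 0 0 0;255 -30 0 0 0 0 0;255 -40 0 0 0.16 0 0;255 -40 0 0 0.165 0 0;255 -20 0 0 0.165 0 0;255 0 0 0 0.165 0 0;255 0 0 0 0.165 0 0;255 0 0 0 0.165 0 0"}}

```text
time: 4.95
position: [0.6522, -0.1333, 0.1376]
tool_rot: [0.463, 0.535, -0.463, 0.534]
contact_force: [-0.1, 0.8, -0.6]
gripper_width: 0.0199
```

```bash
python3 go.py 435 222 110 -1.15
```

```text
t 4.95 pos [ 652.2 -133.3  137.6] yaw 8.2 q1 -0.38 q6 -0.52 w 19.9 F [-0.1  0.8 -0.6]
shift [  27.6 -164.1 -382.7] turn [ 0.164 -0.     0.   ] deg -9.4
```

I made a sign slip there: the first row went 10 mm down instead of up. I'll check the lever in the grip.

Run:
```python
from h import *
im,d=optics.grab_frame("scene"); cv2.imwrite("pics/s3.png",cv2.resize(im[100:340,100:400,::-1],None,fx=2.4,fy=2.4))
im,d=optics.grab_frame("top"); cv2.imwrite("pics/t3.png",im[:,:,::-1])
print(get_state())
C=cloud("scene",d*0+d)
```

```text
{'time': 5.05, 'joint_positions': array([-3.79431306e-01,  4.89854833e-01,  1.44956497e+00, -2.66954461e-06,
        1.20258331e+00, -5.27317433e-01]), 'joint_vel': array([ 1.94858838e-03,  8.85352511e-05,  2.92739669e-04, -1.29672862e-03,
        7.83138075e-04, -1.37259230e-01]), 'joint_torque': array([ 3.43584274e-03, -5.62938666e+01, -3.21211267e+01,  6.52309950e-02,
        4.51399956e-02,  1.39393721e+00]), 'position': array([ 0.6522123 , -0.13325268,  0.13744707]), 'tool_rot': array([ 0.46164748,  0.5357087 , -0.46174375,  0.53543488]), 'contact_force': array([-0.38118267,  0.07670682, -0.45038284]), 'moment': array([-0.06720303,  0.06619789, -0.00371314]), 'gripper_width': 0.019799942825939977}
```

View pics/s3.png

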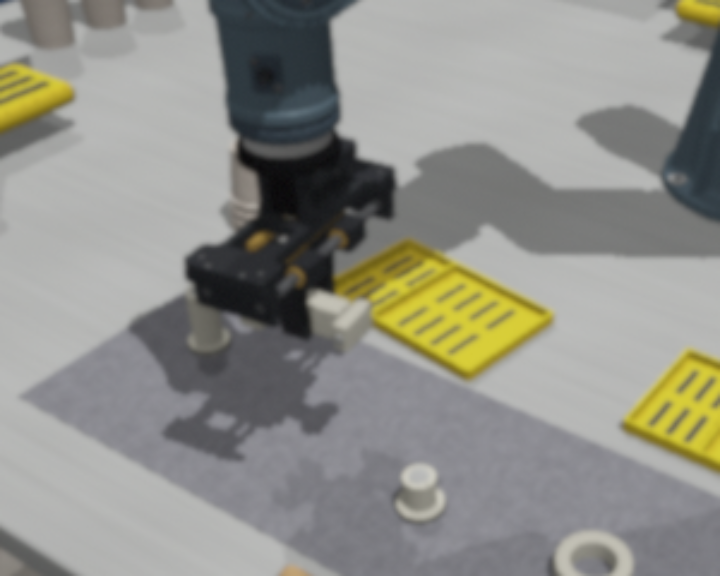

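View pics/t3.png

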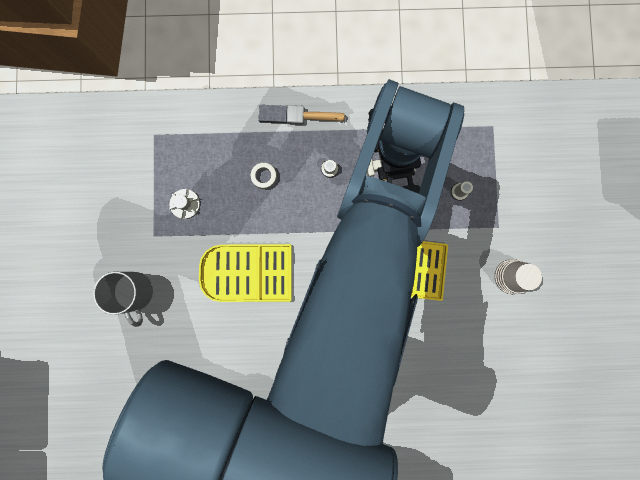

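The lever is held level, with the cross head at (340,320) in the crop. Now I carry it to the round tray.

{"method": "play_rows", "body": {"steps": "255 0 -20 -48 0.164 0 0;255 0 -13 -52 0 0 0;255 0 -13 -52 0 0 0;255 0 -13 -52 0 0 0;255 0 -13 -52 0 0 0;255 0 -13 -52 0 0 0;255 0 -13 -40 0 0 0;255 0 0 0 0 0 0"}}

```text
time: 6.05
position: [0.5507, 0.215, 0.1376]
tool_rot: [-0.502, -0.498, 0.502, -0.498]
contact_force: [-0.8, -1.6, -1.2]
gripper_width: 0.0197
```

```bash
python3 go.py 435 222 60 -1.15
```

```text
t 6.05 pos [550.7 215.  137.6] yaw -0.4 q1 0.17 q6 0.18 w 19.7 F [-0.8 -1.6 -1.2]
shift [  77.6 -115.7   -6.1] turn [ 0.013 -0.     0.001] deg -0.7
```

{"method": "play_rows", "body": {"steps": "255 0 -40 -3 0.013 0 0;255 0 -40 -2 0 0 0;255 20 -36 0 0 0 0;255 20 0 0 0 0 0;255 20 0 0 0 0 0;255 0 0 0 0 0 0"}}

```text
time: 6.8
position: [0.4353, 0.219, 0.0765]
tool_rot: [-0.506, -0.494, 0.508, -0.493]
contact_force: [0.3, -0.4, -0.8]
gripper_width: 0.0197
```

```bash
python3 go.py 435 222 22 -1.15
python3 - <<'E'
from h import *
im,d=optics.grab_frame("scene"); cv2.imwrite("pics/s4.png",cv2.resize(im[160:340,320:520,::-1],None,fx=3,fy=3))
np.savez("s4.npz",im=im,d=d)
C=cloud("scene",d); hsv=cv2.cvtColor(im,cv2.COLOR_RGB2HSV)
m=(hsv[...,2]>110)&(hsv[...,1]<60)&(np.hypot(C[...,0]-.435,C[...,1]-.222)<.07)&(C[...,2]>.02)
P=C[m]; print(m.sum()); 
for k in range(3): print(np.percentile(P[:,k],[1,10,50,90,99]).round(4))
E
```

```text
t 6.8 pos [435.3 219.   76.5] yaw -1.5 q1 0.22 q6 0.25 w 19.7 F [ 0.3 -0.4 -0.8]
shift [54.5 -0.2 -3.1] turn [-0.007  0.001  0.003] deg 0.4
1013
[0.4077 0.4277 0.4551 0.4687 0.478 ]
[0.1667 0.1969 0.2517 0.2757 0.2832]
[0.0716 0.0874 0.4039 0.4219 0.4483]
```

View pics/s4.png

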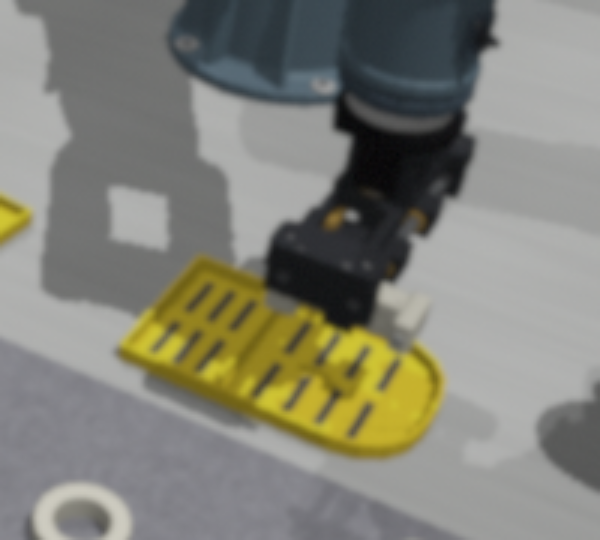

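Run:
```python
from h import *
S=np.load("s4.npz"); im,d=S["im"],S["d"]
C=cloud("scene",d); hsv=cv2.cvtColor(im,cv2.COLOR_RGB2HSV)
m=(hsv[...,2]>110)&(hsv[...,1]<60)&(np.hypot(C[...,0]-.435,C[...,1]-.222)<.08)&(C[...,2]>.02)&(C[...,2]<.13)
P=C[m]; print(m.sum())
for k in range(3): print(np.percentile(P[:,k],[1,5,10,50,90,95,99]).round(4))
for a,b in((.15,.2),(.235,.25),(.25,.262),(.262,.28)):
    Q=P[(P[:,1]>a)&(P[:,1]<b)]; print(a,len(Q),np.percentile(Q[:,2],[3,25,50,75,97]).round(4),np.percentile(Q[:,0],[3,97]).round(3)) if len(Q) else 0
```

```text
226
[0.4186 0.4223 0.426  0.4425 0.4553 0.4562 0.4578]
[0.2368 0.2403 0.2432 0.2581 0.2665 0.2669 0.2672]
[0.0674 0.072  0.0764 0.0879 0.0921 0.0928 0.094 ]
0.235 56 [0.085  0.0904 0.0916 0.0925 0.0937] [0.427 0.447]
0.25 92 [0.0783 0.0864 0.0879 0.0891 0.0918] [0.421 0.457]
0.262 77 [0.0674 0.0754 0.0832 0.0873 0.0893] [0.421 0.457]
```

{"method": "play_rows", "body": {"steps": "255 25 0 -2 -0.007 0 0;255 20 0 0 0 0 0;255 8 0 0 0 0 0;255 3 0 0 0 0 0;255 0 0 0 0 0 0"}}

```text
time: 7.48
position: [0.4368, 0.2221, 0.0223]
tool_rot: [0.506, 0.495, -0.505, 0.495]
contact_force: [0.1, 0.8, -0.8]
gripper_width: 0.0205
```

{"method": "play_rows", "body": {"steps": "255 1 0 0 0 0 0;255 0 0 0 0 0 0"}}

```text
time: 7.72
position: [0.4364, 0.2221, 0.0211]
tool_rot: [0.505, 0.495, -0.505, 0.495]
contact_force: [-1.0, 0.8, -1.2]
gripper_width: 0.0196
```

{"method": "play_rows", "body": {"steps": "255 1 0 0 0 0 0;255 0 0 0 0 0 0"}}

```text
time: 7.98
position: [0.4361, 0.222, 0.0197]
tool_rot: [-0.505, -0.495, 0.505, -0.495]
contact_force: [-0.0, 0.4, -0.4]
gripper_width: 0.0198
```

{"method": "play_rows", "body": {"steps": "255 1 0 0 0 0 0;255 0 0 0 0 0 0"}}

```text
time: 8.22
position: [0.4361, 0.222, 0.0186]
tool_rot: [-0.505, -0.495, 0.505, -0.495]
contact_force: [0.5, 0.0, -1.0]
gripper_width: 0.0192
```

{"method": "play_rows", "body": {"steps": "255 0.5 0 0 0 0 0;170 0 0 0 0 0 0;150 0 0 0 0 0 0;150 0 0 0 0 0 0;150 0 0 0 0 0 0"}}

```text
time: 8.85
position: [0.4367, 0.2221, 0.0185]
tool_rot: [0.506, 0.495, -0.505, 0.495]
contact_force: [1.7, 0.1, 2.0]
gripper_width: 0.0366
```

{"method": "play_rows", "body": {"steps": "150 -20 0 0 0 0 0;120 -40 0 0 0 0 0;80 -50 0 0 0 0 0;0 -30 20 40 0 0 0;0 0 20 50 0 0 0;0 0 20 50 0 0 0;0 0 20 50 0 0 0;0 0 20 50 0 0 0"}}

```text
time: 9.85
position: [0.531, -0.0215, 0.1579]
tool_rot: [-0.505, -0.495, 0.505, -0.494]
contact_force: [-0.0, 0.3, -0.3]
gripper_width: 0.0884
```

```bash
python3 go.py 611 -312 110 -1.15
python3 - <<'E'
from h import *
im,d=optics.grab_frame("scene"); cv2.imwrite("pics/s5.png",cv2.resize(im[160:340,320:520,::-1],None,fx=3,fy=3))
im,d=optics.grab_frame("top"); cv2.imwrite("pics/t5.png",cv2.resize(im[120:320,150:500,::-1],None,fx=2.2,fy=2.2))
E
```

```text
t 9.85 pos [531.  -21.5 157.9] yaw -1.2 q1 -0.26 q6 -0.24 w 88.4 F [-0.   0.3 -0.3]
shift [ 47.7  86.2 288.8] turn [-0.001 -0.     0.001] deg 0.1
```

View pics/s5.png

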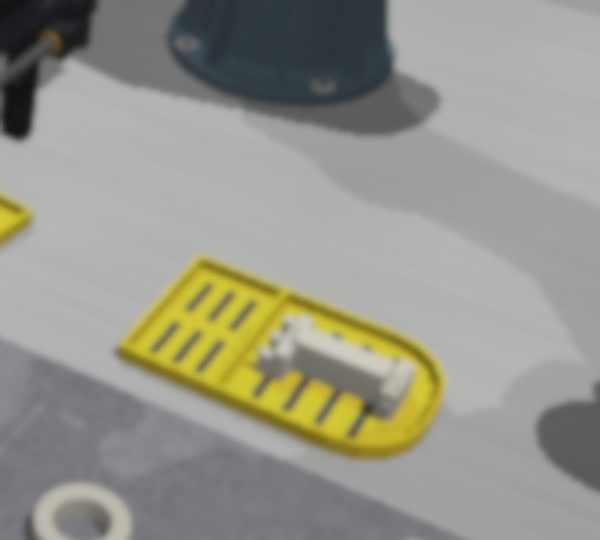

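View pics/t5.png

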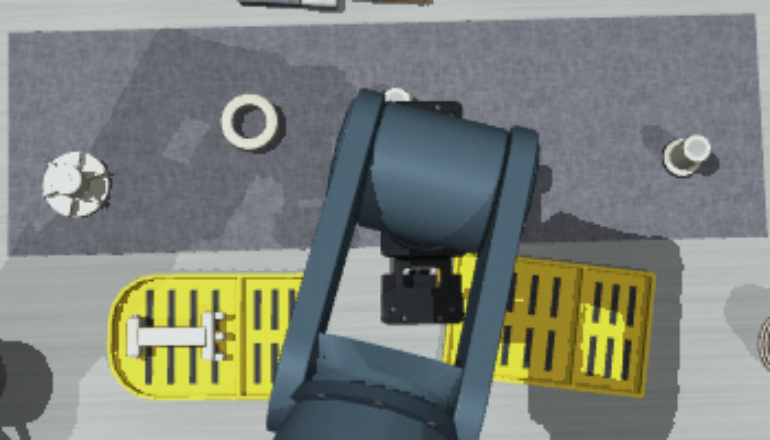

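The lever lies flat and clear of the rib and rim, spanning about x 128–225 in the top crop. The long piston is next.

{"method": "play_rows", "body": {"steps": "0 0 16 50 0 0 0;0 0 16 50 0 0 0;0 0 16 50 0 0 0;0 0 16 50 0 0 0;0 0 16 50 0 0 0;0 24 6 39 0 0 0;0 24 0 0 0 0 0;0 0 0 0 0 0 0"}}

```text
time: 10.95
position: [0.6091, -0.3088, 0.1069]
tool_rot: [-0.505, -0.497, 0.506, -0.492]
contact_force: [0.3, 1.3, 0.2]
gripper_width: 0.0879
```

```bash
python3 go.py 611 -312 36 -1.15
```

```text
t 10.95 pos [ 609.1 -308.8  106.9] yaw -1.2 q1 -0.64 q6 -0.62 w 87.9 F [0.3 1.3 0.2]
shift [70.9  2.3  3.5] turn [-0.001 -0.004  0.005] deg 0.1
```

{"method": "play_rows", "body": {"steps": "0 25 2 2.5 0 0 0;0 25 0 0 0 0 0;0 18 0 0 0 0 0;0 0 0 0 0 0 0"}}

```text
time: 11.45
position: [0.6121, -0.312, 0.0402]
tool_rot: [-0.505, -0.496, 0.505, -0.494]
contact_force: [-0.7, -0.0, 0.7]
gripper_width: 0.0877
```

```bash
python3 go.py 611 -312 36 -1.15
python3 - <<'E'
from h import *
im,d=optics.grab_frame("scene"); cv2.imwrite("pics/s6.png",cv2.resize(im[140:300,110:310,::-1],None,fx=3,fy=3))
E
```

```text
t 11.45 pos [ 612.1 -312.    40.2] yaw -1.2 q1 -0.64 q6 -0.62 w 87.7 F [-0.7 -0.   0.7]
shift [ 4.2 -1.   0. ] turn [-0.    -0.002  0.003] deg 0.0
```

View pics/s6.png

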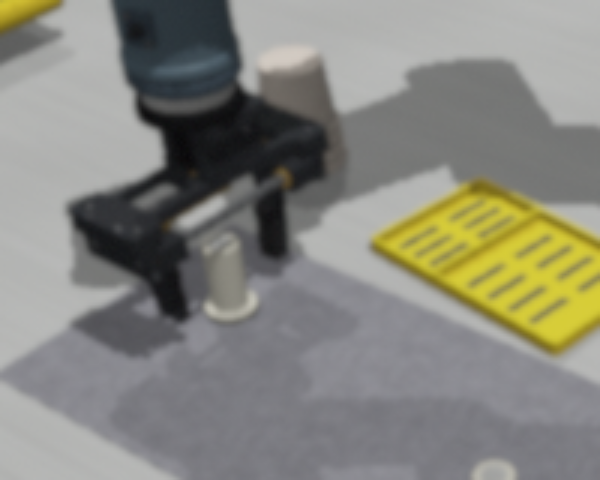

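The piston stands between the fingers.

{"method": "play_rows", "body": {"steps": "0 5 0 0 0 0 0;255 0 0 0 0 0 0;255 0 0 0 0 0 0;255 0 0 0 0 0 0;255 0 0 0 0 0 0;255 0 0 0 0 0 0;255 0 0 0 0 0 0;255 0 0 0 0 0 0"}}

```text
time: 12.5
position: [0.6129, -0.3133, 0.0372]
tool_rot: [-0.505, -0.495, 0.505, -0.495]
contact_force: [-0.8, 0.8, 0.8]
gripper_width: 0.0272
```

```bash
python3 go.py 434 118 150 -1.15
```

```text
t 12.5 pos [ 612.9 -313.3   37.2] yaw -1.2 q1 -0.64 q6 -0.62 w 27.2 F [-0.8  0.8  0.8]
shift [-112.7 -187.9 -427.4] turn [-0.001 -0.     0.   ] deg 0.1
```

{"method": "play_rows", "body": {"steps": "255 -10 0 0 0 0 0;255 -30 0 0 0 0 0;255 -40 0 0 0 0 0;255 -33 -24 -45 0 0 0;255 0 -24 -55 0 0 0;255 0 -24 -55 0 0 0;255 0 -24 -55 0 0 0;255 0 -24 -55 0 0 0"}}

```text
time: 13.5
position: [0.4978, -0.0442, 0.151]
tool_rot: [0.506, 0.494, -0.505, 0.495]
contact_force: [1.0, -0.1, -1.2]
gripper_width: 0.0271
```

```bash
python3 go.py 433 118.3 150 -1.15
```

```text
t 13.5 pos [497.8 -44.2 151. ] yaw -1.2 q1 -0.33 q6 -0.31 w 27.1 F [ 1.  -0.1 -1.2]
shift [   0.9  -68.3 -161.1] turn [-0.001  0.    -0.001] deg 0.1
```

{"method": "play_rows", "body": {"steps": "255 0 -24 -55 0 0 0;255 0 -24 -53 0 0 0;255 0 -20 -53 0 0 0;255 30 0 0 0 0 0;255 30 0 0 0 0 0;255 20 0 0 0 0 0;255 0 0 0 0 0 0"}}

```text
time: 14.38
position: [0.4329, 0.1166, 0.0695]
tool_rot: [-0.505, -0.495, 0.506, -0.494]
contact_force: [-0.4, -0.0, -1.7]
gripper_width: 0.0274
```

```bash
python3 go.py 433 118.3 42 -1.15
python3 - <<'E'
from h import *
im,d=optics.grab_frame("scene"); cv2.imwrite("pics/s7.png",cv2.resize(im[160:340,320:520,::-1],None,fx=3,fy=3))
E
```

```text
t 14.38 pos [432.9 116.6  69.5] yaw -1.2 q1 -0.0 q6 0.02 w 27.4 F [-0.4 -0.  -1.7]
shift [27.5  0.2 -1.7] turn [-0.001  0.     0.003] deg 0.0
```

View pics/s7.png

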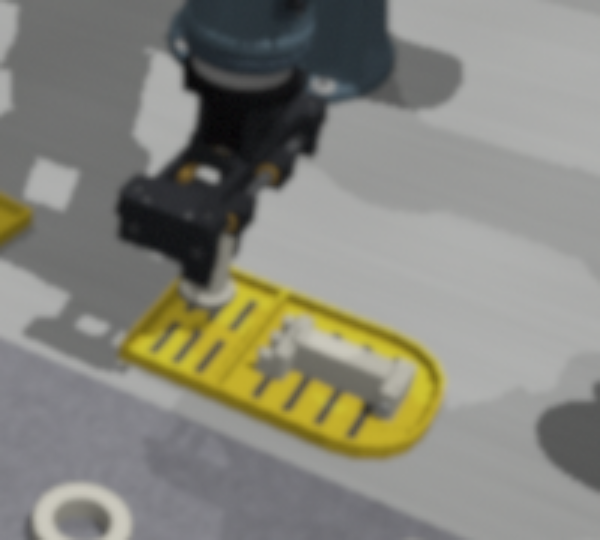

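{"method": "play_rows", "body": {"steps": "255 15 0 0 0 0 0;255 8 0 0 0 0 0;255 4 0 0 0 0 0;255 0 0 0 0 0 0"}}

```text
time: 14.92
position: [0.4337, 0.1165, 0.0429]
tool_rot: [-0.505, -0.495, 0.505, -0.495]
contact_force: [-1.3, 0.5, -0.6]
gripper_width: 0.0273
```

{"method": "play_rows", "body": {"steps": "255 1 0 0 0 0 0;255 0 0 0 0 0 0"}}

```text
time: 15.18
position: [0.4342, 0.1166, 0.0424]
tool_rot: [0.505, 0.495, -0.505, 0.495]
contact_force: [-0.6, -0.1, -1.2]
gripper_width: 0.0268
```

{"method": "play_rows", "body": {"steps": "255 0.7 0 0 0 0 0;255 0 0 0 0 0 0"}}

```text
time: 15.42
position: [0.434, 0.1166, 0.0415]
tool_rot: [0.505, 0.495, -0.505, 0.495]
contact_force: [0.0, 0.4, -0.9]
gripper_width: 0.0273
```

{"method": "play_rows", "body": {"steps": "255 0.7 0 0 0 0 0;255 0 0 0 0 0 0"}}

```text
time: 15.68
position: [0.4341, 0.1166, 0.0411]
tool_rot: [0.505, 0.495, -0.505, 0.495]
contact_force: [-2.1, -0.5, 4.2]
gripper_width: 0.0271
```

{"method": "play_rows", "body": {"steps": "255 0.7 0 0 0 0 0;255 0 0 0 0 0 0"}}

```text
time: 15.92
position: [0.4341, 0.1166, 0.041]
tool_rot: [-0.505, -0.495, 0.505, -0.495]
contact_force: [-5.5, 0.1, 13.9]
gripper_width: 0.0274
```

Contact with the floor. I release by opening partway, then lift.

{"method": "play_rows", "body": {"steps": "255 -0.7 0 0 0 0 0;170 0 0 0 0 0 0;130 0 0 0 0 0 0;110 0 0 0 0 0 0;110 0 0 0 0 0 0;110 -20 0 0 0 0 0;110 -40 0 0 0 0 0;60 -50 0 0 0 0 0"}}

```text
time: 16.92
position: [0.433, 0.1165, 0.1511]
tool_rot: [-0.505, -0.495, 0.506, -0.494]
contact_force: [0.9, 0.2, 0.4]
gripper_width: 0.0582
```

```bash
python3 go.py 598.5 326 130 -1.15
python3 - <<'E'
from h import *
im,d=optics.grab_frame("scene"); cv2.imwrite("pics/s8.png",cv2.resize(im[160:340,320:520,::-1],None,fx=3,fy=3))
E
```

```text
t 16.93 pos [433.  116.5 151.1] yaw -1.2 q1 -0.0 q6 0.02 w 58.2 F [0.9 0.2 0.4]
shift [  20.7  161.1 -212.9] turn [-0.001  0.     0.003] deg 0.1
```

View pics/s8.png

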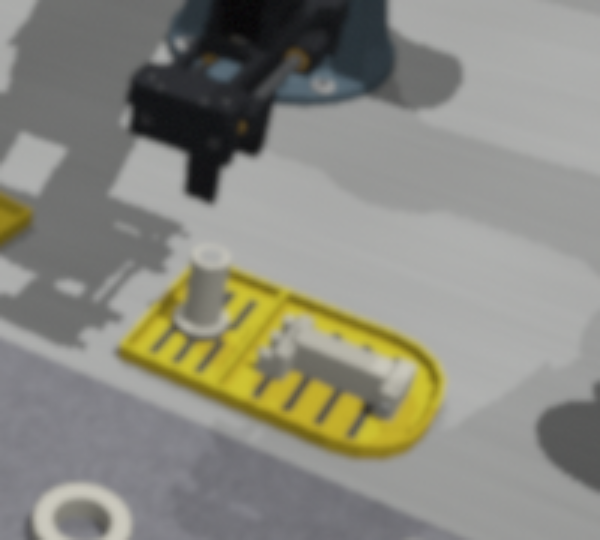

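The long piston stands upright in its bay. The impeller is next.

{"method": "play_rows", "body": {"steps": "0 0 32 -42 0 0 0;0 0 32 -43 0 0 0;0 0 32 -43 0 0 0;0 0 32 -43 0 0 0;0 20 33 -42 0 0 0;0 0 0 0 0.123 0 0;0 0 0 0 0 0 0"}}

```text
time: 17.85
position: [0.5989, 0.3264, 0.1291]
tool_rot: [-0.534, -0.463, 0.535, -0.463]
contact_force: [-0.4, -0.3, 0.1]
gripper_width: 0.0883
```

```bash
python3 go.py 598.5 326 35 -8.2
```

```text
t 17.85 pos [598.9 326.4 129.1] yaw -8.2 q1 0.33 q6 0.47 w 88.3 F [-0.4 -0.3  0.1]
shift [94.1 -0.2  0.3] turn [0.001 0.001 0.002] deg -0.0
```

{"method": "play_rows", "body": {"steps": "0 40 0 0 0 0 0;0 35 0 0 0 0 0;0 12 0 0 0 0 0;0 5 0 0 0 0 0;0 0 0 0 0 0 0"}}

```text
time: 18.48
position: [0.6003, 0.3263, 0.0402]
tool_rot: [0.535, 0.463, -0.534, 0.463]
contact_force: [0.2, 0.3, 0.2]
gripper_width: 0.0885
```

```bash
python3 go.py 598.5 326 35 -8.2
python3 - <<'E'
from h import *
im,d=optics.grab_frame("scene"); cv2.imwrite("pics/s9.png",cv2.resize(im[240:420,380:600,::-1],None,fx=3,fy=3))
E
```

```text
t 18.48 pos [600.3 326.3  40.2] yaw -8.2 q1 0.32 q6 0.47 w 88.5 F [0.2 0.3 0.2]
shift [ 5.2 -1.7  0.5] turn [-0.001 -0.001 -0.002] deg 0.0
```

View pics/s9.png

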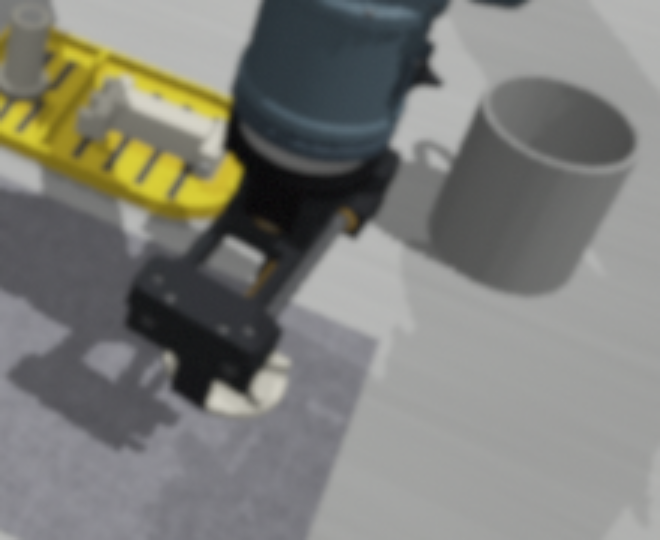

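{"method": "play_rows", "body": {"steps": "0 3.5 0 0 0 0 0;0 0 0 0 0 0 0;255 0 0 0 0 0 0;255 0 0 0 0 0 0;255 0 0 0 0 0 0;255 0 0 0 0 0 0;255 0 0 0 0 0 0;255 0 0 0 0 0 0"}}

```text
time: 19.52
position: [0.5994, 0.3261, 0.0353]
tool_rot: [-0.535, -0.463, 0.535, -0.463]
contact_force: [-0.4, -0.1, 0.1]
gripper_width: 0.0314
```

{"method": "play_rows", "body": {"steps": "255 0 0 0 0 0 0;255 0 0 0 0 0 0"}}

```text
time: 19.77
position: [0.5994, 0.3261, 0.0353]
tool_rot: [-0.535, -0.463, 0.535, -0.463]
contact_force: [0.4, -0.4, -1.0]
gripper_width: 0.0314
```

```bash
python3 go.py 439 -130 135 -8.2
```

```text
t 19.77 pos [599.4 326.1  35.3] yaw -8.3 q1 0.32 q6 0.47 w 31.4 F [ 0.4 -0.4 -1. ]
shift [-99.7 -93.3 474.4] turn [-0.001  0.     0.   ] deg 0.1
```

{"method": "play_rows", "body": {"steps": "255 -10 0 0 0 0 0;255 -30 0 0 0 0 0;255 -40 0 0 0 0 0;255 -20 -8 45 0 0 0;255 0 -10 55 0 0 0;255 0 -10 55 0 0 0;255 0 -10 55 0 0 0;255 0 -10 55 0 0 0"}}

```text
time: 20.78
position: [0.5134, 0.0692, 0.1362]
tool_rot: [0.535, 0.462, -0.534, 0.463]
contact_force: [1.2, -0.3, 0.4]
gripper_width: 0.0313
```

```bash
python3 go.py 444.3 -130.4 135 -8.2
```

```text
t 20.77 pos [513.4  69.2 136.2] yaw -8.2 q1 -0.1 q6 0.05 w 31.3 F [ 1.2 -0.3  0.4]
shift [  1.2 -39.8 207.5] turn [-0.001  0.    -0.002] deg 0.0
```

{"method": "play_rows", "body": {"steps": "255 0 -10 52 0 0 0;255 0 -10 52 0 0 0;255 0 -10 52 0 0 0;255 0 -10 51 0 0 0;255 30 0 0 0 0 0;255 25 0 0 0 0 0;255 15 0 0 0 0 0;255 0 0 0 0 0 0"}}

```text
time: 21.78
position: [0.4441, -0.128, 0.0648]
tool_rot: [-0.534, -0.463, 0.535, -0.462]
contact_force: [-0.5, -0.6, -0.2]
gripper_width: 0.0315
```

```bash
python3 go.py 444.3 -130.4 39.3 -8.2
python3 - <<'E'
from h import *
im,d=optics.grab_frame("scene"); cv2.imwrite("pics/s10.png",cv2.resize(im[130:310,190:390,::-1],None,fx=3,fy=3))
E
```

```text
t 21.77 pos [ 444.1 -128.    64.8] yaw -8.2 q1 -0.54 q6 -0.39 w 31.5 F [-0.5 -0.6 -0.2]
shift [25.5  0.6  2.4] turn [-0.001 -0.001  0.002] deg 0.0
```

View pics/s10.png

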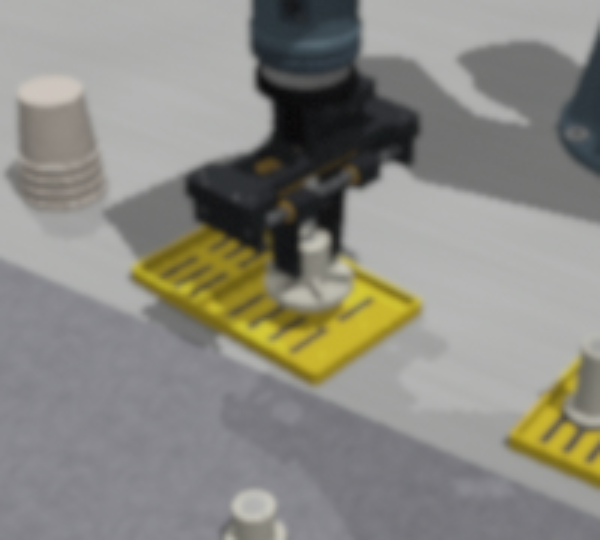

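The impeller hangs level over the large bay.

{"method": "play_rows", "body": {"steps": "255 15 0 1.5 0 0 0;255 7 0 0 0 0 0;255 2 0 0 0 0 0;255 0 0 0 0 0 0"}}

```text
time: 22.32
position: [0.4443, -0.1298, 0.0412]
tool_rot: [-0.535, -0.463, 0.535, -0.463]
contact_force: [0.3, 1.2, -1.7]
gripper_width: 0.0315
```

{"method": "play_rows", "body": {"steps": "255 0.7 0 0 0 0 0;255 0 0 0 0 0 0"}}

```text
time: 22.58
position: [0.4445, -0.1299, 0.0408]
tool_rot: [0.535, 0.463, -0.535, 0.463]
contact_force: [-0.5, -0.2, -0.4]
gripper_width: 0.0313
```

{"method": "play_rows", "body": {"steps": "255 0.7 0 0 0 0 0;255 0 0 0 0 0 0"}}

```text
time: 22.82
position: [0.4444, -0.1298, 0.0399]
tool_rot: [-0.535, -0.463, 0.535, -0.463]
contact_force: [-0.9, 0.2, -1.5]
gripper_width: 0.031
```

{"method": "play_rows", "body": {"steps": "255 0.7 0 0 0 0 0;255 0 0 0 0 0 0"}}

```text
time: 23.08
position: [0.4444, -0.1299, 0.0392]
tool_rot: [0.535, 0.463, -0.535, 0.463]
contact_force: [0.2, 0.1, -1.2]
gripper_width: 0.0311
```

{"method": "play_rows", "body": {"steps": "255 0.5 0 0 0 0 0;255 0 0 0 0 0 0"}}

```text
time: 23.32
position: [0.4444, -0.1299, 0.0392]
tool_rot: [-0.535, -0.463, 0.535, -0.463]
contact_force: [-1.9, 1.0, 6.0]
gripper_width: 0.0312
```

{"method": "play_rows", "body": {"steps": "170 0 0 0 0 0 0;130 0 0 0 0 0 0;110 0 0 0 0 0 0;110 0 0 0 0 0 0;110 -20 0 0 0 0 0;110 -40 0 0 0 0 0;60 -40 0 0 0 0 0;0 0 0 0 0 0 0"}}

```text
time: 24.32
position: [0.4464, -0.131, 0.1417]
tool_rot: [0.535, 0.461, -0.534, 0.465]
contact_force: [0.8, -0.2, -0.2]
gripper_width: 0.068
```

```bash
python3 go.py 673 -12 110 -8.2
python3 - <<'E'
from h import *
im,d=optics.grab_frame("scene"); cv2.imwrite("pics/s11.png",cv2.resize(im[130:310,190:390,::-1],None,fx=3,fy=3))
E
```

```text
t 24.32 pos [ 446.4 -131.   141.7] yaw -8.2 q1 -0.54 q6 -0.4 w 68.0 F [ 0.8 -0.2 -0.2]
shift [  32.6  207.  -150.4] turn [-0.001  0.003 -0.006] deg 0.0
```

View pics/s11.png

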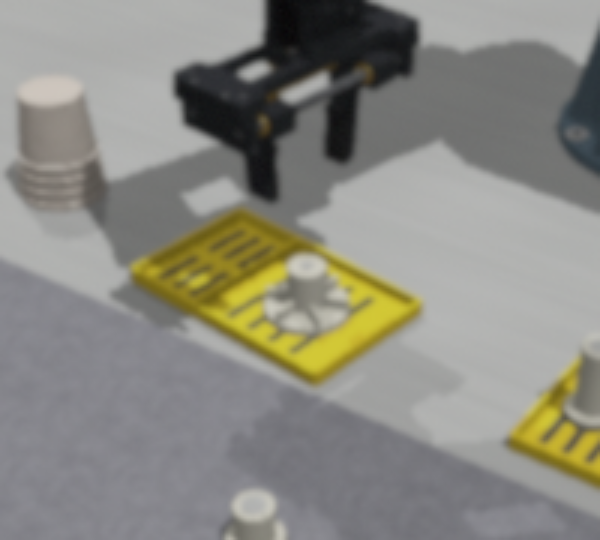

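The impeller lies flat in the large bay. The short piston is last.

{"method": "play_rows", "body": {"steps": "0 0 42 -30 0 0 0;0 0 42 -30 0 0 0;0 0 42 -30 0 0 0;0 10 42 -30 0 0 0;0 20 39 -30 0 0 0;0 0 0 0 0 0 0"}}

```text
time: 25.12
position: [0.6696, -0.0088, 0.1027]
tool_rot: [-0.532, -0.466, 0.536, -0.461]
contact_force: [-0.1, -0.1, -1.2]
gripper_width: 0.0882
```

```bash
python3 go.py 673 -12 25 -8.2
```

```text
t 25.12 pos [669.6  -8.8 102.7] yaw -8.1 q1 -0.19 q6 -0.05 w 88.2 F [-0.1 -0.1 -1.2]
shift [77.6  4.4  2.7] turn [ 0.002 -0.001  0.008] deg -0.1
```

{"method": "play_rows", "body": {"steps": "0 30 0 0 0 0 0;0 25 0 0 0 0 0;0 10 0 0 0 0 0;0 0 0 0 0 0 0;0 0 0 0 0 0 0"}}

```text
time: 25.75
position: [0.6714, -0.0115, 0.045]
tool_rot: [0.535, 0.462, -0.534, 0.463]
contact_force: [0.4, 1.5, -1.1]
gripper_width: 0.0878
```

```bash
python3 go.py 673 -12 25 -8.2
python3 - <<'E'
from h import *
im,d=optics.grab_frame("scene"); cv2.imwrite("pics/s12.png",cv2.resize(im[220:380,190:390,::-1],None,fx=3,fy=3))
E
```

```text
t 25.75 pos [671.4 -11.5  45. ] yaw -8.3 q1 -0.19 q6 -0.05 w 87.8 F [ 0.4  1.5 -1.1]
shift [20.   1.6  0.2] turn [-0.001  0.    -0.002] deg 0.1
```

View pics/s12.png

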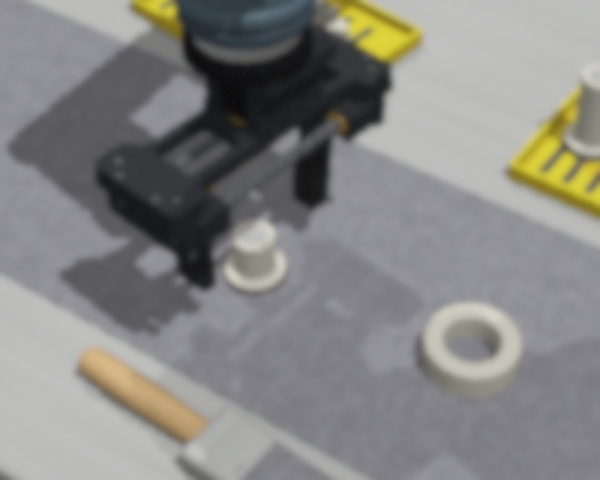

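The piston is centred between the open fingers.

{"method": "play_rows", "body": {"steps": "0 12 1.5 0 0 0 0;0 7 0 0 0 0 0;0 0 0 0 0 0 0;255 0 0 0 0 0 0;255 0 0 0 0 0 0;255 0 0 0 0 0 0;255 0 0 0 0 0 0;255 0 0 0 0 0 0"}}

```text
time: 26.8
position: [0.6723, -0.0113, 0.0248]
tool_rot: [0.535, 0.463, -0.535, 0.463]
contact_force: [0.3, -0.3, 0.2]
gripper_width: 0.0402
```

{"method": "play_rows", "body": {"steps": "255 0 0 0 0 0 0;255 0 0 0 0 0 0;255 0 0 0 0 0 0"}}

```text
time: 27.18
position: [0.6723, -0.0113, 0.0247]
tool_rot: [0.535, 0.463, -0.535, 0.463]
contact_force: [0.4, -0.3, 0.1]
gripper_width: 0.0272
```

```bash
python3 go.py 429.5 -232.3 125 -8.2
```

```text
t 27.18 pos [672.3 -11.3  24.7] yaw -8.3 q1 -0.19 q6 -0.05 w 27.2 F [ 0.4 -0.3  0.1]
shift [-100.3 -208.5  253.5] turn [-0.001 -0.    -0.   ] deg 0.1
```

{"method": "play_rows", "body": {"steps": "255 -10 0 0 0 0 0;255 -30 0 0 0 0 0;255 -40 0 0 0 0 0;255 -20 -34 41 0 0 0;255 0 -35 42 0 0 0;255 0 -35 42 0 0 0;255 0 -35 42 0 0 0;255 0 -35 42 0 0 0"}}

```text
time: 28.18
position: [0.4689, -0.1943, 0.1255]
tool_rot: [0.535, 0.462, -0.535, 0.463]
contact_force: [-0.2, -1.2, -1.0]
gripper_width: 0.0272
```

{"method": "play_rows", "body": {"steps": "255 0 -34 43 0 0 0;255 0 0 0 0 0 0;255 30 0 0 0 0 0;255 0 0 0 0 0 0"}}

```text
time: 28.68
position: [0.4294, -0.2293, 0.0935]
tool_rot: [-0.535, -0.464, 0.535, -0.461]
contact_force: [-0.0, -0.1, -0.4]
gripper_width: 0.0274
```

```bash
python3 go.py 429.5 -232.3 28.7 -8.2
```

```text
t 28.68 pos [ 429.4 -229.3   93.5] yaw -8.2 q1 -0.74 q6 -0.59 w 27.4 F [-0.  -0.1 -0.4]
shift [64.8  0.7  3.1] turn [-0.001 -0.002  0.003] deg 0.0
```

{"method": "play_rows", "body": {"steps": "255 20 0 1 0 0 0;255 20 0 1 0 0 0;255 14 0 0 0 0 0;255 5 0 0 0 0 0;255 3 0 0 0 0 0;255 0 0 0 0 0 0"}}

```text
time: 29.42
position: [0.4302, -0.233, 0.0331]
tool_rot: [0.535, 0.463, -0.535, 0.463]
contact_force: [0.6, 0.5, -0.8]
gripper_width: 0.0272
```

```bash
python3 go.py 429.5 -232.3 28.7 -8.2;python3 - <<'E'
from h import *
im,d=optics.grab_frame("scene"); cv2.imwrite("pics/s13.png",cv2.resize(im[130:310,190:390,::-1],None,fx=3,fy=3))
E
```

```text
t 29.43 pos [ 430.2 -233.    33.1] yaw -8.2 q1 -0.74 q6 -0.6 w 27.2 F [ 0.6  0.5 -0.8]
shift [ 4.4 -0.8 -0.6] turn [-0.001  0.    -0.   ] deg 0.0
```

View pics/s13.png

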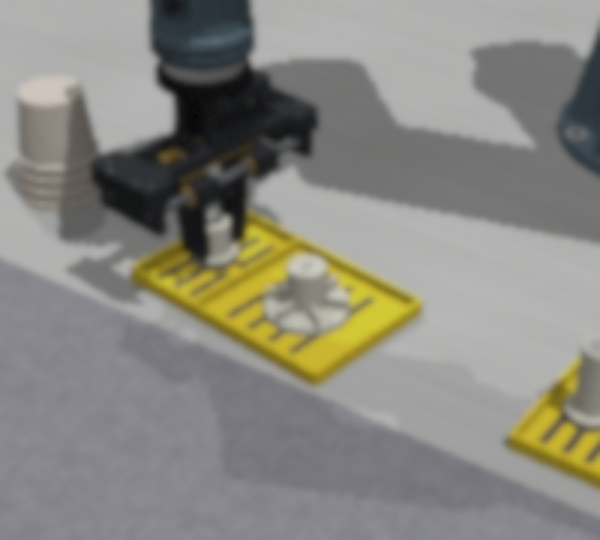

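{"method": "play_rows", "body": {"steps": "255 2 0 0 0 0 0;255 0 0 0 0 0 0"}}

```text
time: 29.72
position: [0.43, -0.2329, 0.0308]
tool_rot: [0.535, 0.463, -0.535, 0.463]
contact_force: [-0.0, 0.3, -1.7]
gripper_width: 0.0277
```

{"method": "play_rows", "body": {"steps": "255 0.7 0 0 0 0 0;255 0 0 0 0 0 0"}}

```text
time: 29.98
position: [0.4299, -0.2329, 0.03]
tool_rot: [0.535, 0.463, -0.535, 0.463]
contact_force: [-0.2, -0.1, -0.9]
gripper_width: 0.0271
```

{"method": "play_rows", "body": {"steps": "255 0.7 0 0 0 0 0;255 0 0 0 0 0 0"}}

```text
time: 30.22
position: [0.4299, -0.2328, 0.0293]
tool_rot: [-0.535, -0.463, 0.535, -0.463]
contact_force: [-0.2, 0.1, -1.4]
gripper_width: 0.0271
```

{"method": "play_rows", "body": {"steps": "255 0.7 0 0 0 0 0;255 0 0 0 0 0 0"}}

```text
time: 30.48
position: [0.43, -0.2329, 0.0287]
tool_rot: [0.535, 0.463, -0.535, 0.463]
contact_force: [-0.6, -0.4, -0.3]
gripper_width: 0.0273
```

{"method": "play_rows", "body": {"steps": "255 0.4 0 0 0 0 0;255 0 0 0 0 0 0"}}

```text
time: 30.72
position: [0.43, -0.2329, 0.0286]
tool_rot: [-0.535, -0.463, 0.535, -0.463]
contact_force: [-2.1, 1.5, 5.4]
gripper_width: 0.0275
```

{"method": "play_rows", "body": {"steps": "170 0 0 0 0 0 0;130 0 0 0 0 0 0;110 0 0 0 0 0 0;110 0 0 0 0 0 0;110 -20 0 0 0 0 0;110 -40 0 0 0 0 0;60 -50 0 0 0 0 0;0 -50 0 0 0 0 0"}}

```text
time: 31.72
position: [0.4296, -0.2326, 0.1895]
tool_rot: [-0.535, -0.463, 0.535, -0.463]
contact_force: [0.9, -0.8, 0.3]
gripper_width: 0.0678
```

{"method": "play_rows", "body": {"steps": "0 -20 0 -50 0 0 0;0 0 0 -50 0 0 0;0 0 0 -50 0 0 0;0 0 0 -50 0 0 0;0 0 0 -50 0 0 0;0 0 0 -50 0 0 0;0 0 0 -50 0 0 0;0 0 0 -50 0 0 0"}}

```text
time: 32.72
position: [0.4873, 0.1647, 0.2082]
tool_rot: [0.535, 0.463, -0.535, 0.463]
contact_force: [0.4, -0.2, 0.1]
gripper_width: 0.0886
```

```bash
python3 go.py 198 540 250 -8.2
```

```text
t 32.73 pos [487.3 164.7 208.2] yaw -8.2 q1 0.09 q6 0.24 w 88.6 F [ 0.4 -0.2  0.1]
shift [ -41.9 -340.1 -329.9] turn [-0.001  0.    -0.   ] deg 0.0
```

{"method": "play_rows", "body": {"steps": "0 -20 -38 -37 0 0 0;0 -22 -38 -37 0 0 0;0 0 -38 -37 0 0 0;0 0 -38 -37 0 0 0;0 0 -38 -37 0 0 0;0 0 -38 -37 0 0 0;0 0 -38 -37 0 0 0;0 0 -38 -37 0 0 0"}}

```text
time: 33.72
position: [0.2277, 0.5008, 0.2502]
tool_rot: [0.535, 0.463, -0.535, 0.463]
contact_force: [0.6, -0.2, -0.2]
gripper_width: 0.0883
```

Run:
```python
from h import *
for n in("top","scene"):
    im,d=optics.grab_frame(n); np.savez(n+"9.npz",im=im,d=d); cv2.imwrite(f"pics/{n}9.png",im[:,:,::-1])
    if n=="top": cv2.imwrite("pics/t9c.png",cv2.resize(im[120:330,90:550,::-1],None,fx=1.7,fy=1.7,interpolation=cv2.INTER_CUBIC))
from meas import *
S=np.load("top9.npz"); im,d=S["im"],S["d"]
T={"r":(np.array([434.3,185.3]),-1.15),"s":(np.array([439.1,-166.]),-8.24)}
def loc(p,t):
    o,a=T[t]; a=np.radians(a); return np.array([[np.cos(a),np.sin(a)],[-np.sin(a),np.cos(a)]])@(p-o)
for nm,t,c,r,h in (("long","r",(.434,.117),.03,.068),("imp","s",(.444,-.13),.03,.048),("short","s",(.43,-.233),.025,.040),("collar",None,(.658,.14),.045,.02)):
    a=cap("top",im,d,c,r,h); print(nm,a[0].round(1),a[3],loc(a[0],t).round(1) if t else "")
C=cloud("top",d); m=near(C,im,(.436,.22),.07,.018,.045); v,u=np.nonzero(m); P=ray("top",np.c_[u,v],.032)[:,:2]*1000
L=np.array([loc(p,"r") for p in P]); print("lever local",L.min(0).round(1),L.max(0).round(1),"z",np.percentile(C[m][:,2],[5,50,95]).round(4))
```

```text
long [433.3 115.6] 123 [  0.4 -69.7]
imp [ 444.2 -130.4] 158 [-0.1 35.9]
short [ 429.3 -234.5] 119 [  0.1 -69.2]
collar [657.4 140.5] 316 
lever local [-23.3 -16.4] [23.7 80.3] z [0.0234 0.0317 0.0365]
```

View pics/t9c.png

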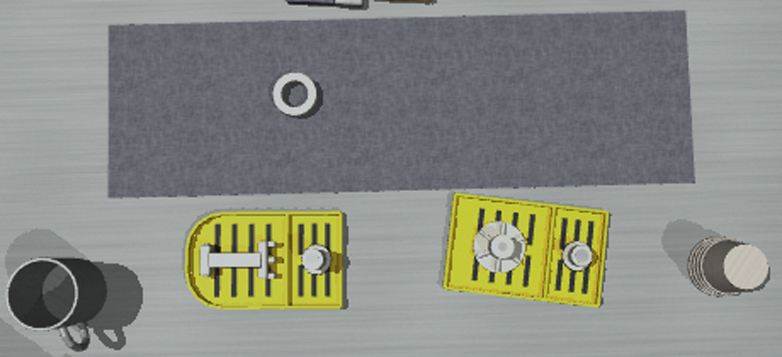

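View pics/scene9.png

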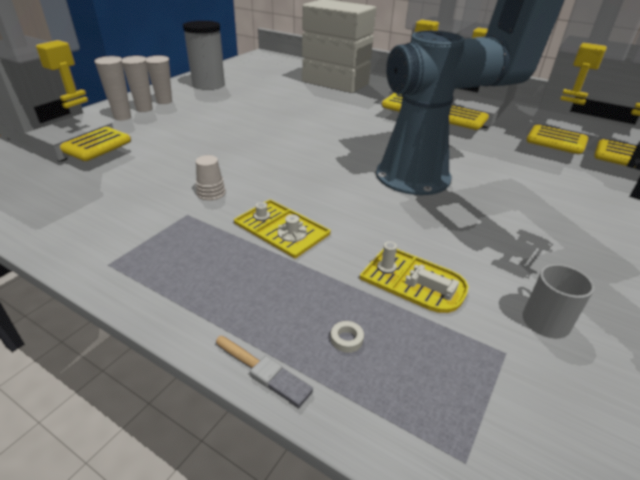

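In the last pictures all four parts sit in the right bays, clear of rims and ribs. The collar, jug and cup stack have not moved. I'm handing in.

```bash
python3 -c "
from station import ticket; print(ticket.finish_job())"
```

```text
the job is handed in; nothing more can be done
None
```

Both kits are made up and handed in, at about 34 s on the robot's clock. I placed the parts in the order given: lever, long piston, impeller, short piston.

**Last checks (top camera, tray coordinates in mm):**

| Part | Tray and bay | Measured position |
|---|---|---|
| Tap lever | round tray, large bay | x -23..24, y -16..80; flat, top about 32–36 mm above the counter |
| Long piston | round tray, small bay | (0, -70), upright |
| Impeller | square tray, large bay | (0, 36), flat on its disc |
| Short piston | square tray, small bay | (0, -69), upright |

- **Clearance:** All four parts are clear of the ribs and rims. The pistons sit about 2–3 mm off the bay centre in y.
- **Bystanders:** The collar measured within 0.2 mm of where it started. The jug and cup stack look unmoved in the pictures, but I did not measure them.
- **Gripper:** It is open and away from everything.

**One mistake:** On the first lift of the lever I gave the first row with the wrong sign. The closed fingers were commanded 10 mm down for 1/8 s, against roughly 4 mm of clearance to the mat. I have no force reading from that instant, so I can't say how hard the fingertips pressed. Afterwards the lever sat about 3 mm higher in the grip, and I allowed for that when setting it down.

**Lever set-down:** Unlike the other three parts, I felt no clear floor contact before releasing the lever. I released it at the height I had worked out, and the later pictures show it lying flat on the tray floor.

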